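# Unload the leaf jig with two opposite-handed clamping screws

## Robot

A 7-joint arm with a two-finger parallel gripper is mounted at the origin on a cart in front of the work surface, level with it; the furniture and walls round the work are solid. World frame = base frame: x ahead of the robot, y to its left, z up, the work surface at z = 0. Lengths are in mm, angles in rad, forces in N, time in s.
With the tool pointing down it reaches from about 400 to 875 mm from the base axis. Payload 19.3 kg.
Tool frame: the origin (TCP) lies midway between the tips of the shut fingers; the grasp point (between the pads) lies 19 mm behind it; z points along the fingers, y is the line along which they close (so a half turn about z gives the same grasp; the last joint's range is limited). The gripper opens to 85 mm and grips with 20 to 120 N. Pads are 22 mm wide; open, the fingers measure 114 mm over their backs; the gripper's body (76 mm by 85 mm) begins 54 mm behind the grasp point. The pads swing forward as they close: fully open they stand 13 mm farther back than shut.
Start: joints at [-1.217, 0.521, -0.036, 1.599, 0.021, 1.021, -0.113], TCP at [257.034, 569.691, 231.291] pointing down, gripper open.
Joint ranges: [-2.91, 2.91], [-0.3, 2.13], [-1.5, 1.42], [0.17, 2.43], [-1.26, 4.41], [0.16, 1.93], [-2.52, 2.52]. Speed limits (rad/s): [1.89, 1.89, 2.39, 2.39, 3.01, 3.01, 3.01].

## Interface

Orientations are given as [roll, pitch, yaw] about the fixed x, y, z axes, in that order (R = Rz(yaw) Ry(pitch) Rx(roll)).
In Python, from workcell import manip, optics, job, look_for, pinpoint gives the robot as it stands.
- The arm moves only by the shell command python3 -m pendant 'ROWS' [OPENING]. ROWS is JSON, a list that holds one entry, the list of rows, each a list of 6 numbers: the shift along the tool's x, y, z in units of 0.1 m (1.0 is 0.1 m), then the turn, a rotation vector about the tool's x, y, z in units of 180 degrees (1.0 is 180 degrees). A call has exactly 8 rows; each row is the pose to reach, as a shift and turn from the pose commanded when the call began, along the tool's axes at that moment, turning the shorter way round; what a row does not reach only later rows make up. A row lasts 1/12 s, in which the tool goes at most 41.7 mm and 7.16 degrees, less where a joint would pass 70% of its speed; a pose out of reach is approached as far as the arm can. A call with a number of a shift or a turn outside -1 to 1 is refused whole. A call with a gripper value outside its range is refused whole. OPENING is the closure, from -1 (fully open) to 1 (shut), set as the call begins (- or left out, the last holds). The fingers move at their own pace and stop on an object; the grip force is fixed at half the most. Time passes only in rows, so rows that repeat a pose let the fingers close, or fill a call up. It gives the time, the measured TCP pose, the force, the opening and the grip force at its end, in the units of the state.
- manip.read_state(): the state, without advancing time (a new reading comes with each control period).
- optics.get_image(name): name is "side" or "top"; returns a dict with "color" (480x640x3 uint8, red, green, blue), "range_z" (480x640 float32, mm along the optical axis (not along the pixel's ray), 0 where there is no reading), "camera_matrix" (3x3 intrinsics, pixels), "D" ([k1, k2, p1, p2, k3] as OpenCV has them; the pictures are not rectified), "rvec" (rotation vector, rad) and "tvec" (3), from world to camera coordinates, as OpenCV has them. Camera axes: x right, y down, z forward; pixel columns grow to the right and rows downward; lengths in mm; the calibration is good to about 2 mm. A picture is of the moment at which its call begins.
- job.sign_off(): hands the job in; it is judged then, once.
Trained networks look in the newest picture that a camera, given by its name, has taken for a name from the list of things; names that differ only in an ending like _2 or _b are one class to them, and where a whole thing is asked for, a point or a joint stands for the part that bears it (a point fixed in the world has none). Each returns a list of dicts, best first, with "conf" (0 to 1); they miss things now and then, are a little off and sometimes report something else, mostly with a low value. They report only what shows in the picture. A call takes as long as a camera call. They do not tell look-alikes from the thing itself.
- look_for(camera, query): "uv" ([column, row] in pixels, amid what is visible of it).
- pinpoint(camera, query): "uv" ([column, row] in pixels: a listed point, or the origin of a listed thing).
The state is a dict: "time_s": time; "joint_pos": joint angles; "joint_vel": joint speeds; "effort": joint torques, N m; "tcp_pos": TCP position; "ee_rot": TCP orientation; "wrist_force": force on the tool from outside, world axes, zero at the start; "moment": the same for the moment, N m; "width": opening from 0.0 (shut) to 1.0 (fully open); "finger_force": force on a finger pad.
Only numpy, scipy, OpenCV 4.12 (cv2) and the standard library are available. Lean on these libraries where they do the work, as an engineer would, in place of code of your own. Each camera call takes 0.05 s, during which the arm holds its last target. There are 200 camera calls.

## Task

Unload the finished tube from the leaf jig. Undo its two red hand screws by a quarter turn each (one has a left-hand thread, the other a right-hand one, and they look alike: feel which way each gives), fold the leaf right back past upright and let it down gently onto its stop. Then lift out the tube, lay it in the free place of the yellow rack and leave the leaf folded back, without disturbing the goggles, the pliers or the rusty test coupon.

Things in the scene. Friction and masses are not known exactly. Their poses are not given: they have to be found in the camera images.
- jig: Green steel leaf jig fixed to the bench, base 193 x 200 x 12 mm; origin on the bench under the middle of its tube. x points from the handle to the hinge side, y along the tube, z up. Two V-blocks (16 mm thick, at y = -40 and +40 mm) hold the tube's axis 42 mm above the bench. Behind the hinge a stop rod at x = +88 mm, top 104 mm high. Hand screws at x = -52, y = -62 and +62 mm.
- leaf (a joint): Angle of the leaf, rad: 0 shut (level over the tube), 1.57 upright, 1.88 on its stop. Aluminium plate 150 x 192 x 8 mm, 0.5 kg, top 76.5 mm high when shut. Handle side lifts first and goes over away from the screws; hinge almost frictionless: let go, it falls shut or onto the stop. Two notches in its front edge, 28 mm wide, run along jig x, open to -x (jig x = -80 to -21 mm), one round each screw.
- leaf_hinge (a point): Middle of the leaf's hinge axis, which runs along jig y: jig x = +70 mm, 72.5 mm above the bench. Axes as the jig's; does not move with the leaf.
- leaf_handle (a point): Middle of the leaf's bail handle: round bar, 13 mm diameter, 80 mm long, parallel to the hinge, 188 mm from the hinge axis in the plane of the leaf, 32 mm clear of the leaf's front edge. Moves with the leaf; shut it is at jig x = -118, z = 72.5 mm.
- screw_left (a point): Top centre of the red bar of the hand screw at jig y = +62 mm, 99.5 mm above the bench, on the screw's upright axis; axes as the jig's, does not turn. Bar 54 x 12 mm, 22 mm tall, its foot 1 mm above the shut leaf. Tight, it lies across its notch (along jig y, within 0.08 rad) and holds the leaf; turned a quarter turn (within 15 degrees) it lies along the notch and the leaf lifts over it.
- screw_right (a point): The same point on the like screw at jig y = -62 mm. One screw is left-hand, the other right-hand, which is which changes and cannot be seen. Both start tight: the tightening way is a hard stop at once; the loosening way turns with about 0.1 N m, up to 2.6 rad and stays where left.
- tube_center (a point): Centre of the loose tube in the jig: grey steel with a weld round its middle, 42 mm diameter, 110 mm long, about 0.22 kg; its axis is this point's y axis. It may roll about that axis.
- tube: The same loose tube; origin on its skin, at mid-length, lowest at the start.
- rack: Yellow rack fixed to the bench, 140 x 86 x 33.5 mm, with two V places for tubes lying along its y axis, at x = -37 and +37 mm; origin on the bench under its middle. The Vs are cut in two rails, 10 mm thick, at y = -38 and +38 mm; open between them.
- free_place (a point): Where the tube's centre is to lie: middle of the free V place of the rack (rack x = +37 mm), 40 mm above the bench, the tube's axis along rack y. Axes as the rack's.
- done_tube_center (a point): Centre of a like tube (42 x 110 mm) already in the rack's other place, rack x = -37 mm, and fixed there.
- goggles: Blue welding goggles, 69 x 187 x 56 mm, loose on the bench; origin under their middle.
- pliers: Grey steel pliers, 67 x 143 x 12 mm, loose on the bench in front of the jig; origin under their middle.
- coupon: Rusty steel test coupon with a weld bead, 40 x 90 x 17 mm, loose on the bench behind the jig; origin under its middle.
Not all that is in view belongs to the job. Leave any brown look-alike of the tube alone.

How it is judged (in metres and radians):
On the way, in this order (a step that is already met when the one before it is completed fails the run):
1. the screws are undone, so that the leaf lifts clear of their bars (value of joint leaf above 0.6 rad), for 0.05 s.
2. the leaf is past upright and on its stop (value of joint leaf above 1.82 rad), for 0.2 s.
3. the tube is lifted clear of the jig (height (world z) of tube_center above 0.065 m and value of joint leaf above 1.75 rad), for 0.1 s.
At the end, for the whole second after the job is handed in: The leaf is folded back on its stop (angle over 1.8 rad) and the tube lies at rest, released, seated in the rack's free V place: its centre within 6 mm across the V, 5 mm in height and 20 mm in all, its axis within 0.08 rad of the rack's y axis (value of joint leaf above 1.8 rad and horizontal distance between tube_center and free_place below 0.02 m and x of tube_center in the frame of free_place between -0.006 and 0.006 m and z of tube_center in the frame of free_place between -0.005 and 0.005 m and angle between the y axis of tube_center and the y axis of rack, either way round below 0.08 rad and linear speed of tube below 0.02 m/s); the robot touches nothing.
It fails at once if past upright, the leaf is let fall onto its stop (faster than 1.6 rad/s) (value of joint leaf above 1.6 rad and velocity of joint leaf above 1.6 rad/s).
It fails at once if the tube is dropped (falls faster than 0.5 m/s out of the fingers) (linear speed of tube above 0.5 m/s and contact force between the fingers and tube below 0.05 N).
It fails at once if the goggles, pliers or coupon are moved by more than 20 mm (distance of any of goggles, pliers, coupon from where it was at the start of the episode above 0.02 m).
It also fails if it takes over 72 s, if anything falls off the work surface, if the arm or the gripper's body presses on something with over 40 N, if the wrist force passes 120 N, or if a joint passes its speed limit or range.

## Working session

There is one attempt and no reset: what is moved stays moved. The work goes in short steps, Python scripts to look and compute and a shell command to move; the robot and the scene stay as the last step left them, time stands still between calls to the robot, and variables do not carry over. Pictures are saved under pics/ and viewed, at most 10 in all, crops included, and the job is handed in when it is done.

```bash
mkdir -p pics; ls; cat > h.py <<'E'
import numpy as np, cv2
from scipy.spatial.transform import Rotation as R
from workcell import manip, optics, job, look_for, pinpoint
def ray(im,uv):
    K=np.array(im["camera_matrix"],float);D=np.array(im["D"],float)
    p=cv2.undistortPoints(np.array([[uv]],float),K,D)[0,0]
    Rm=cv2.Rodrigues(np.array(im["rvec"],float))[0];t=np.array(im["tvec"],float).ravel()
    return -Rm.T@t, Rm.T@np.array([p[0],p[1],1.]),
def at_z(im,uv,z):
    o,d=ray(im,uv);return o+d*(z-o[2])/d[2]
def at_depth(im,uv):
    u,v=int(round(uv[0])),int(round(uv[1]))
    w=im["range_z"][max(v-1,0):v+2,max(u-1,0):u+2];w=w[w>0]
    if not len(w): return None
    o,d=ray(im,uv);return o+d*np.median(w)
E
python3 - <<'E'
from h import *
for c in("top","side"):
    im=optics.get_image(c);cv2.imwrite(f"pics/{c}0.png",im["color"][:,:,::-1])
    print(c,ray(im,(320,240))[0].round())
    for q,z in [("jig",0),("leaf_hinge",72.5),("leaf_handle",72.5),("screw_left",99.5),("screw_right",99.5),("tube_center",42),("rack",0),("free_place",40),("done_tube_center",40),("goggles",0),("pliers",0),("coupon",0)]:
        for r in pinpoint(c,q)[:2]:
            d=at_depth(im,r["uv"])
            print(q,round(r["conf"],2),np.round(r["uv"]),at_z(im,r["uv"],z).round(1),None if d is None else d.round(1))
s=manip.read_state();print(s)
E
```

```text
pics
top [479. 158. 941.]
jig 0.78 [326. 256.] [536.6 110.    0. ] [532.8 113.2  62.1]
leaf_hinge 0.88 [336. 220.] [602.9  95.3  72.5] [602.2  95.7  77.1]
leaf_hinge 0.36 [229. 157.] [718.6 302.8  72.5] [726.8 307.8  42.5]
leaf_handle 0.65 [322. 317.] [418.6 119.2  72.5] [419.  119.5  79.2]
screw_left 0.2 [189. 274.] [493.8 362.3  99.5] [495.5 386.2   0.9]
screw_right 0.67 [361. 286.] [477.3  48.7  99.5] [477.3  48.9 100.8]
screw_right 0.36 [327. 258.] [526.7 113.1  99.5] [528.8 111.1  61.9]
tube_center 0.77 [440. 277.] [ 497.9 -115.5   42. ] [ 497.9 -115.1   43.3]
tube_center 0.67 [334. 256.] [534.9  97.   42. ] [533.7  98.4  62.3]
rack 0.58 [189. 274.] [493.5 387.8   0. ] [493.5 387.6   0.7]
free_place 0.69 [184. 256.] [528.3 389.4  40. ] [5.304e+02 3.996e+02 3.000e-01]
done_tube_center 0.64 [183. 297.] [449.7 387.1  40. ] [450.5 381.4  62.4]
goggles 0.9 [229. 159.] [734.5 314.3   0. ] [722.9 307.2  42.9]
pliers 0.71 [255. 339.] [366.8 249.5   0. ] [367.8 248.7   8.2]
coupon 0.73 [306. 147.] [765.1 156.6   0. ] [760.3 156.6  16. ]
coupon 0.18 [328. 253.] [543.3 104.6   0. ] [539.1 
[... 970 characters left out ...]
time_s': 1.3, 'joint_pos': array([-1.21721792,  0.52143563, -0.03629524,  1.59952292,  0.0212067 ,
        1.02111246, -0.11276638]), 'joint_vel': array([-0.00095746, -0.00027176, -0.00051926,  0.00090456,  0.00049072,
       -0.00303446,  0.00047156]), 'effort': array([ 6.22349817e-04, -9.26849627e+01,  1.97878808e+00, -3.70249128e+01,
        1.81325834e-02,  1.73536828e-03,  6.90925845e-05]), 'tcp_pos': array([257.02161163, 569.67558791, 231.26040784]), 'ee_rot': array([-3.14150008e+00,  1.52408366e-05,  2.71780474e+00]), 'wrist_force': array([ 0.44205279,  0.10258041, -0.85870804]), 'moment': array([-0.04175018, -0.01634616, -0.01796214]), 'finger_force': 0.0, 'width': 1.001517934883515}
```

View pics/top0.png

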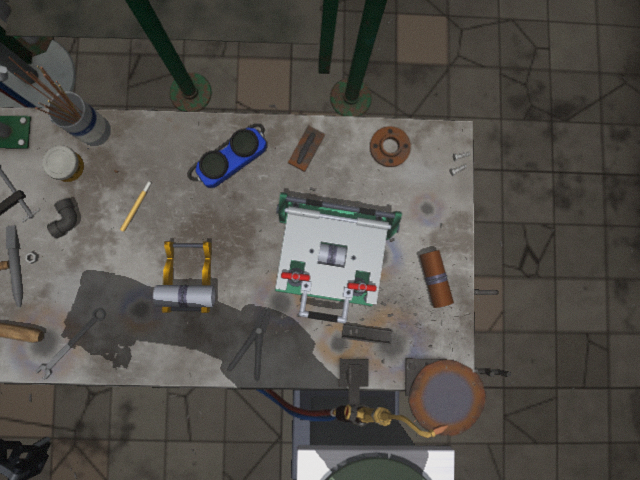

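View pics/side0.png

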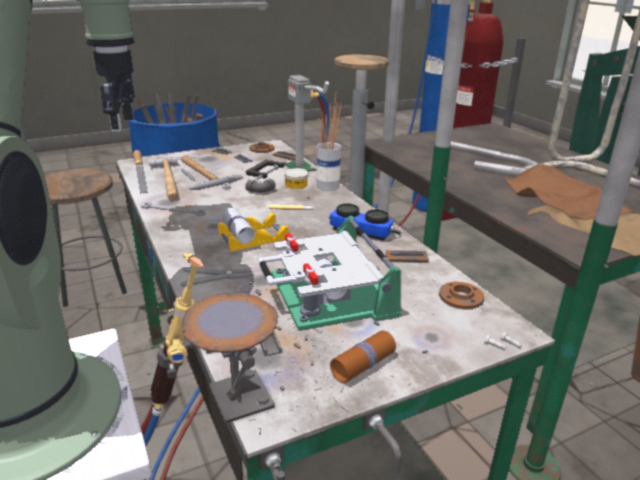

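The top view shows the rack at about (189,274) with its free V at (187,255). The jig is at (333,255), the red bars at (296,276) and (361,288), the handle at (322,315) and the brown decoy at (435,277). Next I refine these with depth.

```bash
cat > meas.py <<'E'
from h import *
def cloud(c):
    im=optics.get_image(c);K=np.array(im["camera_matrix"],float)
    uv=np.stack(np.meshgrid(np.arange(640),np.arange(480)),-1).reshape(-1,1,2).astype(float)
    p=cv2.undistortPoints(uv,K,np.array(im["D"],float)).reshape(-1,2)
    z=im["range_z"].reshape(-1);Rm=cv2.Rodrigues(np.array(im["rvec"],float))[0]
    P=(np.c_[p*z[:,None],z]-np.array(im["tvec"],float).ravel())@Rm
    return im,P,cv2.cvtColor(im["color"],cv2.COLOR_RGB2HSV).reshape(-1,3).astype(int),z>0
E
python3 - <<'E'
from meas import *
def rect(n,m,P):
    if m.sum()<4: print(n,"none");return
    r=cv2.minAreaRect(P[m,:2].astype(np.float32));print(n,m.sum(),"c",np.round(r[0],1),"size",np.round(r[1],1),"ang",round(r[2],1),"mean",P[m].mean(0).round(1))
for c in("top","side"):
    im,P,H,ok=cloud(c);x,y,z=P.T;h,s,v=H.T
    red=ok&((h<8)|(h>172))&(s>150)&(z>94)&(z<106)&(x>440)&(x<540)
    rect("L",red&(y>110)&(y<220),P);rect("R",red&(y<100)&(y>0),P)
    rect("leaf",ok&(z>73)&(z<80)&(s<60)&(x>445)&(x<640)&(y>-20)&(y<230)&(v>110),P)
    rect("handle",ok&(z>70)&(z<86)&(x>405)&(x<428)&(y>50)&(y<190),P)
    rect("rack",ok&(h>18)&(h<32)&(s>150)&(z>5)&(z<40)&(y>320)&(y<460)&(x>400)&(x<600),P)
    rect("rackHi",ok&(h>18)&(h<32)&(s>150)&(z>28)&(z<40)&(y>320)&(y<460)&(x>400)&(x<600),P)
    rect("done",ok&(z>52)&(z<66)&(y>300)&(y<460)&(x>410)&(x<490),P)
    rect("tubewin",ok&(z>50)&(z<66)&(y>70)&(y<140)&(x>500)&(x<570),P)
    print(z[ok&(x>350)&(x<400)&(y>-40)&(y<0)].mean())
E
```

```text
L 118 c [493.4 170.6] size [48.5 10. ] ang 84.9 mean [493.2 170.3  99.2]
R 123 c [476.3  48.7] size [50.1 10.4] ang 84.4 mean [476.5  48.9  99.1]
leaf 6149 c [525.8 103.5] size [203.  174.4] ang 82.1 mean [539.8 101.4  76.7]
handle 331 c [418.6 117. ] size [90.2 17.6] ang 89.2 mean [419.9 113.5  77.4]
rack 680 c [488.4 386.6] size [137.6  86.9] ang 0.9 mean [504.1 386.3  25.1]
rackHi 332 c [488.4 386.6] size [137.4  86.7] ang 1.0 mean [493.2 383.6  32.9]
done 1041 c [452.4 384.8] size [ 36.2 111.7] ang 1.2 mean [452.1 384.2  58.6]
tubewin 532 c [536.5 100.6] size [53.2 39.1] ang 82.5 mean [535.8 100.9  59.4]
2.301120556976431
L 52 c [491.6 166.8] size [54.1  8.8] ang 84.9 mean [491.3 163.2  98.4]
R 71 c [475.   42.6] size [48.6  9.4] ang 85.5 mean [473.9  38.   98.2]
leaf 3401 c [526.6  99.6] size [216.3 177.9] ang 81.0 mean [536.2  90.6  76.7]
handle 224 c [422.4 114.7] size [88.6 19.4] ang 83.9 mean [418.4 104.4  76.8]
rack 776 c [488.  381.8] size [139.5  92.3] ang 2.0 mean [489.6 373.4  18.5]
rackHi 145 c [488.6 382.8] size [ 90.7 138.2] ang 90.0 mean [486.  375.3  31.7]
done 335 c [451.3 383.2] size [ 36.5 116. ] ang 1.9 mean [448.9 378.8  58.5]
tubewin 147 c [537.2 104.9] size [79.4 29.2] ang 74.1 mean [537.4 114.7  60.8]
2.523881785861174
```

```bash
cat > plan.py <<'E'
import sys
from h import *
def plan(p,yaw,pitch=None,roll=np.pi):
    """one row (tool axes/units) from the measured pose to the target"""
    s=manip.read_state();A=R.from_euler("xyz",s["ee_rot"])
    B=R.from_euler("xyz",[roll,pitch or 0,yaw])
    d=A.inv().apply(np.array(p)-s["tcp_pos"])/100;t=(A.inv()*B).as_rotvec()/np.pi
    print("row",np.r_[d,t].round(3).tolist(),"tcp",s["tcp_pos"].round(1),s["ee_rot"].round(3),"t",round(s["time_s"],2),"F",s["wrist_force"].round(1),"M",np.round(s["moment"],2),"w",round(s["width"],3),"q7",round(s["joint_pos"][6],2))
if __name__=="__main__":
    a=[float(v) for v in sys.argv[1:]];plan(a[:3],a[3],*(a[4:]))
E
r='[-0.95,-0.67,0,0,0,0]'
python3 -m pendant '[[[-0.95,-0.67,0,0,0,0],[-0.95,-0.67,0,0,0,0],[-0.95,-0.67,0,0,0,0],[-0.95,-0.67,0,0,0,0],[-0.95,-0.67,0,0,0,0],[-0.95,-0.67,0,0,0,0],[-0.95,-0.67,0,0,0,0],[-0.95,-0.67,0,0,0,0]]]'
python3 plan.py 493 169.2 150 1.433
```

```text
time_s: 2.07
tcp_pos: [315.3, 470.4, 231.2]
ee_rot: [3.142, -0.0, 2.719]
wrist_force: [-0.2, -0.1, -0.4]
width: 1.0
finger_force: 0.0
row [-2.856, -2.019, 0.811, -0.0, -0.0, 0.409] tcp [315.3 470.4 231.2] [ 3.142 -0.     2.719] t 2.07 F [-0.2 -0.1 -0.4] M [-0.02  0.01  0.  ] w 1.0 q7 0.05
```

```bash

python3 -m pendant '[[[-0.95,-0.67,0,0,0,0],[-0.95,-0.67,0,0,0,0],[-0.95,-0.67,0,0,0,0],[-0.95,-0.67,0,0,0,0],[-0.95,-0.67,0,0,0,0],[-0.95,-0.67,0,0,0,0],[-0.95,-0.67,0,0,0,0],[-0.95,-0.67,0,0,0,0]]]' >/dev/null
python3 -m pendant '[[[-0.95,-0.67,0,0,0,0.05],[-0.95,-0.67,0,0,0,0.1],[-0.95,-0.67,0,0,0,0.15],[-0.95,-0.67,0,0,0,0.2],[-0.95,-0.67,0,0,0,0.25],[-0.95,-0.67,0,0,0,0.3],[-0.95,-0.67,0,0,0,0.3],[-0.95,-0.67,0,0,0,0.3]]]' 
python3 plan.py 493 169.2 140 1.433
```

```text
time_s: 3.4
tcp_pos: [433.8, 270.1, 231.2]
ee_rot: [-3.141, 0.0, 1.769]
wrist_force: [0.6, -0.5, -0.5]
width: 1.003
finger_force: 0.0
row [-1.106, 0.381, 0.912, -0.0, 0.0, 0.107] tcp [433.8 270.1 231.2] [-3.141  0.     1.769] t 3.4 F [ 0.6 -0.5 -0.5] M [0.   0.04 0.05] w 1.003 q7 -0.37
```

```bash

python3 -m pendant '[[[-0.3,0.1,0.2,0,0,0.04],[-0.6,0.2,0.4,0,0,0.08],[-1,0.38,0.6,0,0,0.094],[-1,0.38,0.7,0,0,0.094],[-1,0.38,0.8,0,0,0.094],[-1,0.38,0.85,0,0,0.094],[-1,0.38,0.85,0,0,0.094],[-1,0.38,0.85,0,0,0.094]]]' 
python3 plan.py 493 169.2 83 1.475
python3 - <<'E'
from meas import *
im,P,H,ok=cloud("top");cv2.imwrite("pics/a.png",cv2.resize(im["color"][200:340,220:420,::-1],None,fx=4,fy=4,interpolation=cv2.INTER_CUBIC))
E
```

```text
time_s: 4.07
tcp_pos: [491.3, 180.2, 146.5]
ee_rot: [-3.141, -0.0, 1.482]
wrist_force: [-0.5, -0.1, -0.5]
width: 0.999
finger_force: 0.0
row [-0.109, 0.027, 0.635, -0.0, -0.0, 0.002] tcp [491.3 180.2 146.5] [-3.141 -0.     1.482] t 4.07 F [-0.5 -0.1 -0.5] M [0.01 0.03 0.02] w 0.999 q7 -0.35
```

View pics/a.png

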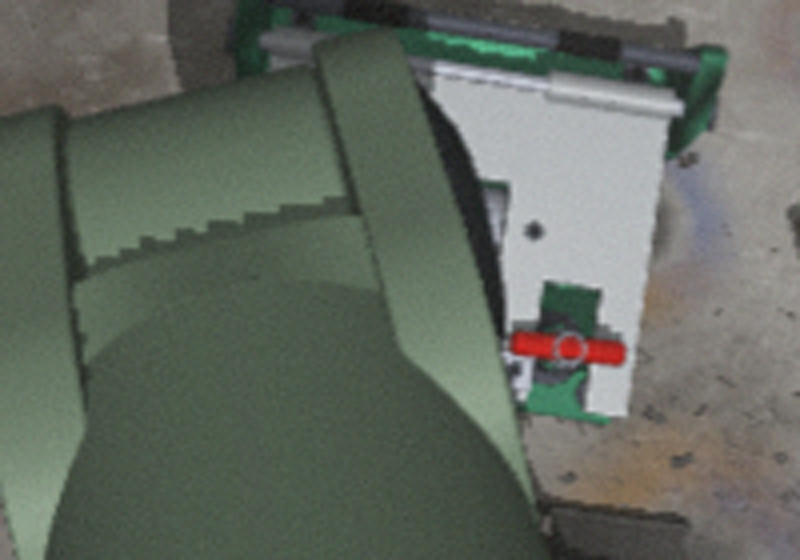

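The arm hides the left screw from above. The right bar, at crop (568,350), clearly lies across its notch. Now I descend over the left bar and grip it.

```bash

python3 -m pendant '[[[-0.1,0.02,0.1,0,0,0],[-0.11,0.02,0.25,0,0,0],[-0.11,0.02,0.4,0,0,0],[-0.11,0.02,0.5,0,0,0],[-0.11,0.02,0.56,0,0,0],[-0.11,0.02,0.62,0,0,0],[-0.11,0.02,0.62,0,0,0],[-0.11,0.02,0.62,0,0,0]]]'
python3 -m pendant '[[[0,0,0,0,0,0],[0,0,0,0,0,0],[0,0,0,0,0,0],[0,0,0,0,0,0],[0,0,0,0,0,0],[0,0,0,0,0,0],[0,0,0,0,0,0],[0,0,0,0,0,0]]]' 1
python3 plan.py 493 169.2 83 1.475
```

```text
time_s: 4.78
tcp_pos: [492.8, 168.1, 84.6]
ee_rot: [3.141, -0.0, 1.48]
wrist_force: [-0.3, -0.5, -0.2]
width: 1.002
finger_force: 0.0
time_s: 5.45
tcp_pos: [492.9, 167.9, 84.6]
ee_rot: [3.141, -0.0, 1.48]
wrist_force: [-0.7, -0.7, 5.4]
width: 0.124
finger_force: 59.7
row [0.013, 0.0, 0.016, 0.0, -0.0, 0.002] tcp [492.9 167.9  84.6] [ 3.141 -0.     1.48 ] t 5.45 F [-0.7 -0.7  5.4] M [-0.15  0.15  0.05] w 0.124 q7 -0.29
```

```bash

python3 -m pendant '[[[0,0,0,0,0,0.01],[0,0,0,0,0,0.02],[0,0,0,0,0,0.03],[0,0,0,0,0,0.03],[0,0,0,0,0,0.03],[0,0,0,0,0,0.03],[0,0,0,0,0,0.03],[0,0,0,0,0,0.03]]]'
python3 plan.py 493 169.2 83 1.475
```

```text
time_s: 6.12
tcp_pos: [492.7, 167.9, 84.6]
ee_rot: [3.142, -0.0, 1.385]
wrist_force: [-2.7, -0.5, 6.3]
width: 0.123
finger_force: 59.9
row [0.013, 0.0, 0.016, 0.0, -0.0, -0.028] tcp [492.7 167.9  84.6] [ 3.142 -0.     1.385] t 6.12 F [-2.7 -0.5  6.3] M [-0.06  0.38 -0.07] w 0.123 q7 -0.36
```

```bash

python3 -m pendant '[[[0,0,0,0,0,-0.02],[0,0,0,0,0,-0.03],[0,0,0,0,0,-0.03],[0,0,0,0,0,-0.03],[0,0,0,0,0,-0.03],[0,0,0,0,0,-0.03],[0,0,0,0,0,-0.03],[0,0,0,0,0,-0.03]]]'>/dev/null
python3 plan.py 493 169.2 83 1.475
python3 -m pendant '[[[0,0,0,0,0,-0.01],[0,0,0,0,0,-0.02],[0,0,0,0,0,-0.03],[0,0,0,0,0,-0.03],[0,0,0,0,0,-0.03],[0,0,0,0,0,-0.03],[0,0,0,0,0,-0.03],[0,0,0,0,0,-0.03]]]'>/dev/null
python3 plan.py 493 169.2 83 1.475
```

```text
row [0.013, -0.0, 0.016, 0.0, -0.0, 0.001] tcp [492.9 167.9  84.6] [ 3.141 -0.     1.479] t 6.78 F [-1.6 -0.5  7.1] M [-0.13  0.22  0.09] w 0.123 q7 -0.29
row [0.013, 0.0, 0.016, 0.0, -0.0, 0.031] tcp [493.  167.9  84.6] [ 3.141e+00 -1.000e-03  1.571e+00] t 7.45 F [-0.4  1.1  6.5] M [ 0.1   0.12 -1.35] w 0.125 q7 -0.23
```

Positive yaw hits the hard stop at −1.35 N m, so the left screw loosens with the tool +z turn.

```bash

python3 -m pendant '[[[0,0,0,0,0,0.035],[0,0,0,0,0,0.07],[0,0,0,0,0,0.105],[0,0,0,0,0,0.14],[0,0,0,0,0,0.175],[0,0,0,0,0,0.21],[0,0,0,0,0,0.245],[0,0,0,0,0,0.28]]]'
python3 -m pendant '[[[0,0,0,0,0,0.035],[0,0,0,0,0,0.07],[0,0,0,0,0,0.105],[0,0,0,0,0,0.14],[0,0,0,0,0,0.175],[0,0,0,0,0,0.21],[0,0,0,0,0,0.245],[0,0,0,0,0,0.265]]]'
python3 plan.py 493 169.2 83 -0.14
```

```text
time_s: 8.12
tcp_pos: [491.6, 168.6, 84.5]
ee_rot: [-3.14, 0.001, 0.689]
wrist_force: [-10.4, 2.2, 14.3]
width: 0.119
finger_force: 60.8
time_s: 8.78
tcp_pos: [491.2, 170.0, 84.5]
ee_rot: [-3.139, 0.003, -0.144]
wrist_force: [-12.7, 11.6, 18.5]
width: 0.121
finger_force: 61.5
row [0.019, 0.005, 0.015, -0.001, 0.001, -0.001] tcp [491.2 170.   84.5] [-3.139e+00  3.000e-03 -1.440e-01] t 8.78 F [-12.7  11.6  18.5] M [2.46 2.72 0.06] w 0.121 q7 -1.49
```

```bash

python3 -m pendant '[[[0,0,0,0,0,0],[0,0,0,0,0,0],[0,0,0,0,0,0],[0,0,0,0,0,0],[0,0,0,0,0,0],[0,0,-0.1,0,0,0],[0,0,-0.3,0,0,0],[0,0,-0.6,0,0,0]]]' -1
python3 plan.py 475.8 48.2 145 1.475
```

```text
time_s: 9.45
tcp_pos: [491.8, 167.2, 144.3]
ee_rot: [3.14, 0.002, -0.139]
wrist_force: [0.4, -0.4, -0.1]
width: 1.007
finger_force: 0.0
row [0.006, 1.201, -0.005, -0.0, 0.001, -0.514] tcp [491.8 167.2 144.3] [ 3.14e+00  2.00e-03 -1.39e-01] t 9.45 F [ 0.4 -0.4 -0.1] M [0.03 0.02 0.01] w 1.007 q7 -1.56
```

```bash

python3 -m pendant '[[[0,0.2,0,0,0,-0.035],[0,0.4,0,0,0,-0.07],[0,0.6,0,0,0,-0.105],[0,0.8,0,0,0,-0.14],[0,0.9,0,0,0,-0.175],[0,1,0,0,0,-0.21],[0,1,0,0,0,-0.245],[0,1,0,0,0,-0.28]]]' >/dev/null
python3 plan.py 475.8 48.2 84.5 1.475
```

```text
row [-0.158, 0.122, 0.606, 0.0, -0.0, -0.232] tcp [479.1  67.9 145.1] [ 3.141 -0.     0.745] t 10.12 F [ 0.5  0.6 -0.2] M [0.01 0.01 0.03] w 0.999 q7 -0.7
```

```bash

python3 -m pendant '[[[-0.1,0.05,0,0,0,-0.037],[-0.16,0.12,0,0,0,-0.075],[-0.16,0.12,0,0,0,-0.112],[-0.16,0.12,0,0,0,-0.15],[-0.16,0.12,0,0,0,-0.19],[-0.16,0.12,0,0,0,-0.232],[-0.16,0.12,0.1,0,0,-0.232],[-0.16,0.12,0.2,0,0,-0.232]]]' >/dev/null
python3 plan.py 475.8 48.2 84.5 1.475
```

```text
row [-0.008, 0.002, 0.398, 0.0, -0.0, -0.003] tcp [475.6  49.  124.3] [ 3.140e+00 -1.000e-03  1.467e+00] t 10.78 F [ 0.1 -0.3 -0.1] M [ 0.02 -0.    0.  ] w 1.001 q7 -0.08
```

```bash

python3 -m pendant '[[[-0.01,0,0.1,0,0,0],[-0.01,0,0.2,0,0,0],[-0.01,0,0.3,0,0,0],[-0.01,0,0.36,0,0,0],[-0.01,0,0.4,0,0,0],[-0.01,0,0.4,0,0,0],[-0.01,0,0.4,0,0,0],[-0.01,0,0.4,0,0,0]]]'
python3 -m pendant '[[[0,0,0,0,0,0],[0,0,0,0,0,0],[0,0,0,0,0,0],[0,0,0,0,0,0],[0,0,0,0,0,0],[0,0,0,0,0,-0.01],[0,0,0,0,0,-0.02],[0,0,0,0,0,-0.03]]]' 1
python3 -m pendant '[[[0,0,0,0,0,0],[0,0,0,0,0,0],[0,0,0,0,0,0],[0,0,0,0,0,0],[0,0,0,0,0,0],[0,0,0,0,0,0],[0,0,0,0,0,0],[0,0,0,0,0,0]]]' >/dev/null
python3 plan.py 475.8 48.2 84.5 3.0
```

```text
time_s: 11.45
tcp_pos: [475.3, 48.2, 84.6]
ee_rot: [3.141, -0.0, 1.47]
wrist_force: [-0.7, -0.3, 0.4]
width: 1.0
finger_force: 0.0
time_s: 12.12
tcp_pos: [476.2, 48.2, 84.7]
ee_rot: [3.139, -0.0, 1.568]
wrist_force: [4.5, -1.2, 2.9]
width: 0.124
finger_force: 60.8
row [-0.0, -0.004, 0.002, 0.001, 0.0, -0.456] tcp [476.2  48.2  84.7] [ 3.139 -0.     1.566] t 12.78 F [ 4.4 -1.2  2.2] M [-0.17 -1.01  0.04] w 0.12 q7 0.03
```

Positive yaw gives freely here (Mz≈0.04), so the right screw loosens the opposite way.

```bash

python3 -m pendant '[[[0,0,0,0,0,-0.035],[0,0,0,0,0,-0.07],[0,0,0,0,0,-0.105],[0,0,0,0,0,-0.14],[0,0,0,0,0,-0.175],[0,0,0,0,0,-0.21],[0,0,0,0,0,-0.245],[0,0,0,0,0,-0.28]]]'
python3 -m pendant '[[[0,0,0,0,0,-0.035],[0,0,0,0,0,-0.07],[0,0,0,0,0,-0.105],[0,0,0,0,0,-0.14],[0,0,0,0,0,-0.176],[0,0,0,0,0,-0.176],[0,0,0,0,0,-0.176],[0,0,0,0,0,-0.176]]]'
python3 -m pendant '[[[0,0,0,0,0,0],[0,0,0,0,0,0],[0,0,0,0,0,0],[0,0,0,0,0,0],[0,0,0,0,0,0],[0,0,-0.1,0,0,0],[0,0,-0.3,0,0,0],[0,0,-0.6,0,0,0]]]' -1
python3 plan.py 440 118 200 1.433
python3 - <<'E'
from meas import *
im,P,H,ok=cloud("side");cv2.imwrite("pics/b.png",cv2.resize(im["color"][200:350,220:420,::-1],None,fx=4,fy=4,interpolation=cv2.INTER_CUBIC))
E
```

```text
time_s: 13.45
tcp_pos: [475.4, 47.8, 84.6]
ee_rot: [3.142, 0.001, 2.451]
wrist_force: [-0.6, -3.2, 6.2]
width: 0.118
finger_force: 61.5
time_s: 14.12
tcp_pos: [475.2, 47.2, 84.6]
ee_rot: [-3.141, 0.0, 2.998]
wrist_force: [-0.4, -6.4, 9.9]
width: 0.12
finger_force: 61.8
time_s: 14.78
tcp_pos: [473.9, 48.2, 144.1]
ee_rot: [-3.141, -0.003, 2.998]
wrist_force: [-0.0, 0.0, 0.6]
width: 1.002
finger_force: 0.0
row [0.437, 0.642, -0.558, -0.001, -0.001, 0.498] tcp [473.9  48.2 144.1] [-3.141e+00 -3.000e-03  2.998e+00] t 14.78 F [-0.   0.   0.6] M [ 0.   -0.03 -0.04] w 1.002 q7 1.1
```

View pics/b.png

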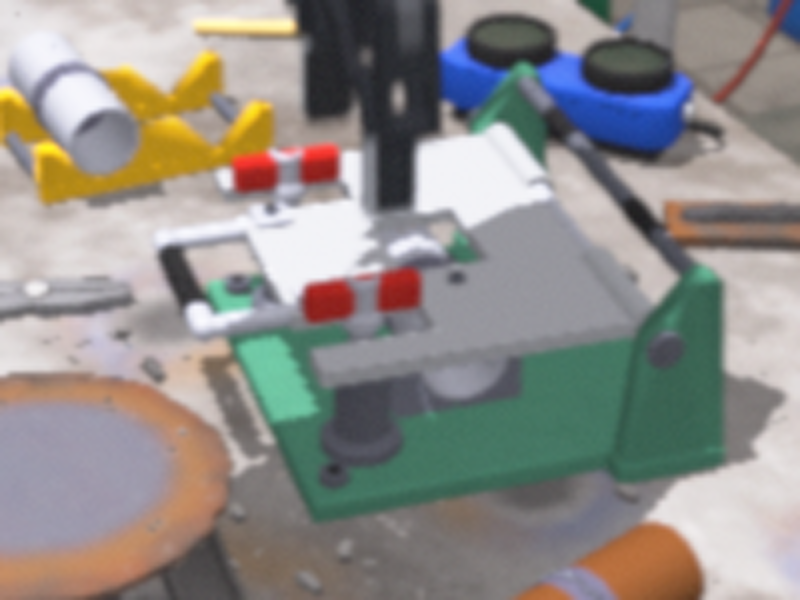

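Both red bars now lie along their notches, at crop (287,167) and (362,293). Next is the handle.

```bash

python3 -m pendant '[[[0.1,0.1,-0.1,0,0,0.037],[0.3,0.3,-0.1,0,0,0.074],[0.5,0.5,-0.1,0,0,0.11],[0.64,0.61,-0.1,0,0,0.148],[0.64,0.61,-0.1,0,0,0.185],[0.64,0.61,-0.1,0,0,0.222],[0.64,0.61,-0.1,0,0,0.26],[0.64,0.61,-0.1,0,0,0.297]]]' 0.4 >/dev/null
python3 -m pendant '[[[0,0,0,0,0,0.037],[0,0,0,0,0,0.074],[0,0,0,0,0,0.11],[0,0,0,0,0,0.148],[0,0,0,0,0,0.185],[0,0,0,0,0,0.201],[0,0,0,0,0,0.201],[0,0,0,0,0,0.201]]]'
python3 plan.py 419.5 118 62 1.433
python3 - <<'E'
import numpy as np
t=0
for k in range(4):
    print([[round(1.88*(np.cos(t)-np.cos(t+.05875*i)),3),round(-1.88*(np.sin(t+.05875*i)-np.sin(t)),3)] for i in range(1,9)]);t+=.47
E
```

```text
time_s: 16.17
tcp_pos: [420.5, 118.0, 154.7]
ee_rot: [3.141, -0.0, 1.435]
wrist_force: [-0.3, 0.4, -0.2]
width: 0.303
finger_force: 0.0
row [-0.002, -0.011, 0.927, 0.0, -0.0, 0.001] tcp [420.5 118.  154.7] [ 3.141 -0.     1.435] t 16.17 F [-0.3  0.4 -0.2] M [-0.01 -0.01 -0.01] w 0.303 q7 -0.42
[[np.float64(0.003), np.float64(-0.11)], [np.float64(0.013), np.float64(-0.22)], [np.float64(0.029), np.float64(-0.33)], [np.float64(0.052), np.float64(-0.438)], [np.float64(0.081), np.float64(-0.544)], [np.float64(0.116), np.float64(-0.649)], [np.float64(0.157), np.float64(-0.752)], [np.float64(0.204), np.float64(-0.851)]]
[[np.float64(0.053), np.float64(-0.097)], [np.float64(0.111), np.float64(-0.191)], [np.float64(0.175), np.float64(-0.281)], [np.float64(0.244), np.float64(-0.367)], [np.float64(0.318), np.float64(-0.449)], [np.float64(0.397), np.float64(-0.526)], [np.float64(0.48), np.float64(-0.599)], [np.float64(0.567), np.float64(-0.667)]]
[[np.float64(0.091), np.float64(-0.062)], [np.float64(0.186), np.float64(-0.12)], [np.float64(0.283), np.float64(-0.171)], [np.float64(0.384), np.float64(-0.216)], [np.float64(0.487), np.float64(-0.256)], [np.float64(0.592), np.float64(-0.289)], [np.float64(0.699), np.float64(-0.317)], [np.float64(0.808), np.float64(-0.338)]]
[[np.float64(0.109), np.float64(-0.014)], [np.float64(0.22), np.float64(-0.022)], [np.float64(0.33), np.float64(-0.024)], [np.float64(0.44), np.float64(-0.019)], [np.float64(0.55), np.float64(-0.008)], [np.float64(0.659), np.float64(0.01)], [np.float64(0.767), np.float64(0.034)], [np.float64(0.873), np.float64(0.065)]]
```

```bash

python3 -m pendant '[[[0,-0.01,0.15,0,0,0],[0,-0.01,0.3,0,0,0],[0,-0.01,0.45,0,0,0],[0,-0.01,0.6,0,0,0],[0,-0.01,0.7,0,0,0],[0,-0.01,0.8,0,0,0],[0,-0.01,0.88,0,0,0],[0,-0.01,0.92,0,0,0]]]'
python3 -m pendant '[[[0,0,0,0,0,0],[0,0,0,0,0,0],[0,0,0,0,0,0],[0,0,0,0,0,0],[0,0,0,0,0,0],[0,0,0,0,0,0],[0,0,0,0,0,0],[0,0,0,0,0,0]]]' 1
python3 plan.py 419.5 118 62 1.433
```

```text
time_s: 16.83
tcp_pos: [419.4, 117.9, 61.6]
ee_rot: [-3.141, 0.0, 1.434]
wrist_force: [-0.4, 0.1, 0.0]
width: 0.304
finger_force: 0.0
time_s: 17.5
tcp_pos: [419.4, 117.9, 62.3]
ee_rot: [-3.141, 0.0, 1.433]
wrist_force: [-2.6, -2.0, -1.8]
width: 0.116
finger_force: 58.6
row [0.001, 0.001, 0.003, -0.0, 0.0, -0.0] tcp [419.4 117.9  62.3] [-3.141  0.     1.433] t 17.5 F [-2.6 -2.  -1.8] M [-0.31  0.68  0.03] w 0.116 q7 -0.37
```

```bash

python3 -m pendant '[[[0,0.003,-0.11,0,0,0],[0,0.013,-0.22,0,0,0],[0,0.029,-0.33,0,0,0],[0,0.052,-0.44,0,0,0],[0,0.08,-0.545,0,0,0],[0,0.116,-0.65,0,0,0],[0,0.157,-0.75,0,0,0],[0,0.204,-0.85,0,0,0]]]'
python3 plan.py 419.5 118 62 1.433
```

```text
time_s: 18.17
tcp_pos: [438.5, 115.2, 147.6]
ee_rot: [-3.139, 0.001, 1.433]
wrist_force: [-8.5, 1.3, 0.3]
width: 0.11
finger_force: 58.5
row [0.002, -0.19, 0.857, -0.001, 0.0, 0.0] tcp [438.5 115.2 147.6] [-3.139e+00  1.000e-03  1.433e+00] t 18.17 F [-8.5  1.3  0.3] M [0.35 2.12 0.09] w 0.11 q7 -0.39
```

```bash

python3 -m pendant '[[[0,0.053,-0.097,0,0,0],[0,0.11,-0.19,0,0,0],[0,0.175,-0.28,0,0,0],[0,0.244,-0.367,0,0,0],[0,0.318,-0.45,0,0,0],[0,0.4,-0.526,0,0,0],[0,0.48,-0.6,0,0,0],[0,0.567,-0.667,0,0,0]]]'
python3 plan.py 419.5 118 62 1.433
python3 - <<'E'
from meas import *
im,P,H,ok=cloud("side");cv2.imwrite("pics/c.png",cv2.resize(im["color"][130:330,200:440,::-1],None,fx=3,fy=3,interpolation=cv2.INTER_CUBIC))
E
```

```text
time_s: 18.83
tcp_pos: [493.2, 107.9, 215.0]
ee_rot: [-3.136, 0.0, 1.434]
wrist_force: [-32.1, 1.9, 35.4]
width: 0.11
finger_force: 62.3
row [-0.0, -0.735, 1.534, -0.002, 0.0, 0.0] tcp [493.2 107.9 215. ] [-3.136  0.     1.434] t 18.83 F [-32.1   1.9  35.4] M [ 0.4   7.14 -0.02] w 0.11 q7 -0.36
```

View pics/c.png

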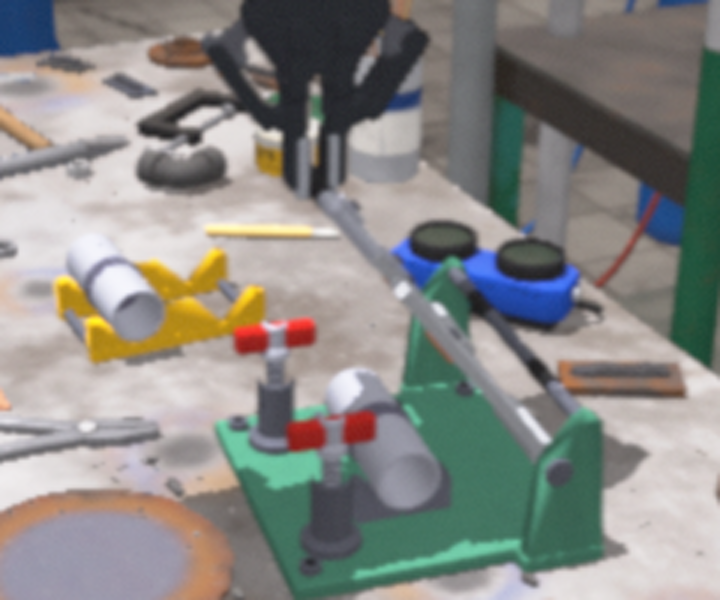

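The leaf has followed to about 0.93 rad, with the handle between the fingertips at crop (310,190). The radial load is about 45 N, so I shift the path about 4 mm outward.

```bash

python3 -m pendant '[[[0,0.07,-0.092,0,0,0],[0,0.166,-0.152,0,0,0],[0,0.265,-0.205,0,0,0],[0,0.37,-0.25,0,0,0],[0,0.475,-0.291,0,0,0],[0,0.582,-0.326,0,0,0],[0,0.69,-0.355,0,0,0],[0,0.8,-0.377,0,0,0]]]'
python3 plan.py 419.5 118 62 1.433
```

```text
time_s: 19.55
tcp_pos: [575.9, 97.2, 252.6]
ee_rot: [3.141, -0.002, 1.434]
wrist_force: [-3.4, 4.2, 3.4]
width: 0.107
finger_force: 62.3
row [-0.011, -1.579, 1.905, 0.0, -0.001, 0.0] tcp [575.9  97.2 252.6] [ 3.141e+00 -2.000e-03  1.434e+00] t 19.55 F [-3.4  4.2  3.4] M [1.04 1.15 0.13] w 0.107 q7 -0.29
```

```bash

python3 -m pendant '[[[0,0.11,-0.014,0,0,0],[0,0.22,-0.022,0,0,0],[0,0.33,-0.024,0,0,0],[0,0.44,-0.019,0,0,0],[0,0.55,-0.008,0,0,0],[0,0.66,0.01,0,0,0],[0,0.767,0.034,0,0,0],[0,0.873,0.065,0,0,0]]]'
python3 plan.py 419.5 118 62 1.433
python3 - <<'E'
from meas import *
im,P,H,ok=cloud("side");cv2.imwrite("pics/d.png",cv2.resize(im["color"][130:330,200:440,::-1],None,fx=3,fy=3,interpolation=cv2.INTER_CUBIC))
E
```

```text
time_s: 20.22
tcp_pos: [661.7, 85.0, 244.4]
ee_rot: [-3.14, -0.0, 1.433]
wrist_force: [-1.9, 13.9, -11.0]
width: 0.108
finger_force: 64.2
row [-0.005, -2.441, 1.827, -0.0, -0.0, 0.0] tcp [661.7  85.  244.4] [-3.14  -0.     1.433] t 20.22 F [ -1.9  13.9 -11. ] M [ 3.5   0.48 -0.33] w 0.108 q7 -0.23
```

View pics/d.png

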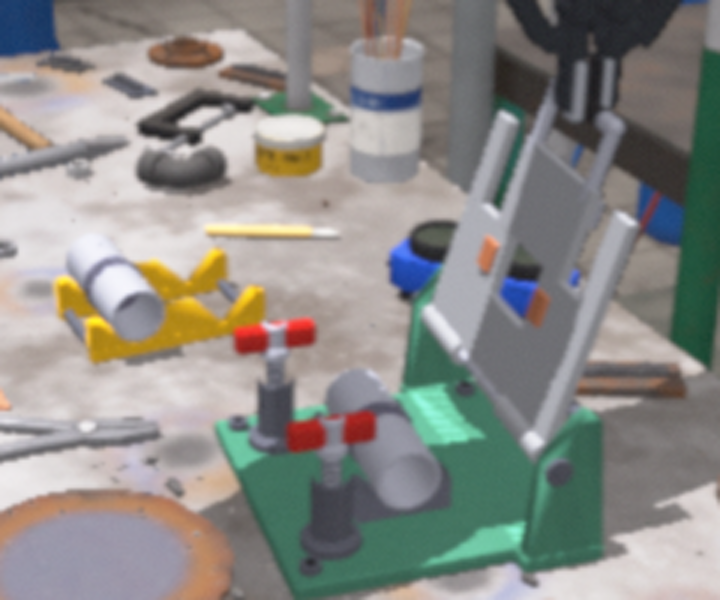

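The leaf stands folded back, its handle in the fingers at crop (590,100). I nudge it onto the stop, release and lift.

```bash

python3 -m pendant '[[[0,0.01,0,0,0,0],[0,0.02,0,0,0,0],[0,0.03,0.01,0,0,0],[0,0.04,0.01,0,0,0],[0,0.04,0.01,0,0,0],[0,0.04,0.01,0,0,0],[0,0.04,0.01,0,0,0],[0,0.04,0.01,0,0,0]]]'
python3 -m pendant '[[[0,0,0,0,0,0],[0,0,0,0,0,0],[0,0,0,0,0,0],[0,0,0,0,0,0],[0,0,0,0,0,0],[0,0,-0.1,0,0,0],[0,0,-0.3,0,0,0],[0,0,-0.6,0,0,0]]]' 0.4
python3 -m pendant '[[[0,0,-0.2,0,0,0],[0,-0.1,-0.3,0,0,0],[0,-0.4,-0.3,0,0,0],[0,-0.8,-0.3,0,0,0],[0,-1,-0.3,0,0,0],[0,-1,-0.3,0,0,0],[0,-1,-0.3,0,0,0],[0,-1,-0.3,0,0,0]]]'
python3 plan.py 536.2 102.5 130 1.433
python3 - <<'E'
from meas import *
o=np.array([536.2,102.5]);jx=np.array([.9905,-.1375]);jy=np.array([.1375,.9905])
for c in("side","top"):
    im,P,H,ok=cloud(c);q=P[:,:2]-o;a=q@jx;b=q@jy;z=P[:,2];v=H[:,2];s=H[:,1]
    m=ok&(abs(b)<90)&(a>60)&(a<150)&(z>100)&(z<235)&(s<60)
    if m.sum()>50:
        f=np.polyfit(z[m],a[m],1);print(c,"leaf angle~",np.pi/2+np.arctan(f[0]),m.sum())
    m=ok&(abs(b)<62)&(abs(a)<26)&(z>48)&(z<66)
    if m.sum()>30:
        Q=np.c_[a,b,z][m];A=np.c_[2*Q[:,0],2*Q[:,2],np.ones(len(Q))];sol=np.linalg.lstsq(A,Q[:,0]**2+Q[:,2]**2,rcond=None)[0]
        print("tube axis jx,z",sol[:2],"r",np.sqrt(sol[2]+sol[0]**2+sol[1]**2),"b",Q[:,1].min(),Q[:,1].max(),"slope",np.polyfit(Q[:,1],Q[:,0],1))
E
```

```text
time_s: 20.93
tcp_pos: [662.8, 84.9, 243.9]
ee_rot: [-3.136, -0.0, 1.434]
wrist_force: [-23.3, -1.7, 6.4]
width: 0.107
finger_force: 66.3
time_s: 21.6
tcp_pos: [664.8, 83.7, 303.6]
ee_rot: [-3.139, 0.001, 1.433]
wrist_force: [-0.8, 0.3, 0.1]
width: 0.303
finger_force: 0.0
time_s: 22.27
tcp_pos: [566.8, 97.5, 334.5]
ee_rot: [3.141, -0.0, 1.433]
wrist_force: [-0.4, 0.0, -0.2]
width: 0.301
finger_force: 0.0
row [0.007, -0.311, 2.045, 0.0, -0.0, -0.0] tcp [566.8  97.5 334.5] [ 3.141 -0.     1.433] t 22.27 F [-0.4  0.  -0.2] M [0.   0.03 0.  ] w 0.301 q7 -0.32
side leaf angle~ 1.8920499956788346 2760
tube axis jx,z [ 0.95710617 43.67739375] r 19.44353615871839 b -58.63322936843241 53.88166482365304 slope [-0.01558771 -2.52404294]
top leaf angle~ 1.8886026436271166 449
tube axis jx,z [ 0.29251767 44.19399644] r 19.106394137831565 b -3.0842348012138165 53.93974104671398 slope [ 0.10658509 -4.26092108]
```

Leaf is at about 1.89 rad, on its stop, and the tube sits at the jig origin. Now I descend to the tube.

```bash

python3 -m pendant '[[[0,-0.1,0.2,0,0,0],[0,-0.2,0.5,0,0,0],[0,-0.31,0.8,0,0,0],[0,-0.31,1,0,0,0],[0,-0.31,1,0,0,0],[0,-0.31,1,0,0,0],[0,-0.31,1,0,0,0],[0,-0.31,1,0,0,0]]]' -0.6 >/dev/null
python3 -m pendant '[[[0,0,0.2,0,0,0],[0,0,0.5,0,0,0],[0,0,0.8,0,0,0],[0,0,1,0,0,0],[0,0,1,0,0,0],[0,0,1,0,0,0],[0,0,1,0,0,0],[0,0,1,0,0,0]]]'
python3 plan.py 536.2 102.5 27 1.433
```

```text
time_s: 23.7
tcp_pos: [536.9, 102.0, 136.0]
ee_rot: [3.139, -0.001, 1.433]
wrist_force: [0.2, -0.6, 0.0]
width: 0.798
finger_force: 0.0
row [0.003, -0.01, 1.09, 0.001, -0.0, -0.0] tcp [536.9 102.  136. ] [ 3.139e+00 -1.000e-03  1.433e+00] t 23.7 F [ 0.2 -0.6  0. ] M [-0.02 -0.02 -0.05] w 0.798 q7 -0.29
```

```bash

python3 -m pendant '[[[0,-0.01,0.15,0,0,0],[0,-0.01,0.3,0,0,0],[0,-0.01,0.45,0,0,0],[0,-0.01,0.6,0,0,0],[0,-0.01,0.75,0,0,0],[0,-0.01,0.85,0,0,0],[0,-0.01,0.95,0,0,0],[0,-0.01,1,0,0,0]]]'
python3 -m pendant '[[[0,0,0.08,0,0,0],[0,0,0.08,0,0,0],[0,0,0.08,0,0,0],[0,0,0.08,0,0,0],[0,0,0.08,0,0,0],[0,0,0.08,0,0,0],[0,0,0.08,0,0,0],[0,0,0.08,0,0,0]]]' 1
python3 plan.py 536.2 102.5 27 1.433
```

```text
time_s: 24.37
tcp_pos: [535.0, 102.0, 33.8]
ee_rot: [3.141, -0.0, 1.433]
wrist_force: [-0.9, 0.2, 0.7]
width: 0.799
finger_force: 0.0
time_s: 25.03
tcp_pos: [535.8, 101.9, 26.8]
ee_rot: [3.14, -0.0, 1.433]
wrist_force: [5.0, -1.6, -0.8]
width: 0.475
finger_force: 60.9
row [0.007, 0.003, -0.002, 0.001, -0.0, -0.0] tcp [535.8 101.9  26.8] [ 3.14  -0.     1.433] t 25.03 F [ 5.  -1.6 -0.8] M [-0.3  -1.16  0.  ] w 0.475 q7 -0.25
```

```bash

python3 -m pendant '[[[0,0,-0.05,0,0,0],[0,0,-0.15,0,0,0],[0,0,-0.3,0,0,0],[0,0,-0.45,0,0,0],[0,0,-0.6,0,0,0],[0,0,-0.75,0,0,0],[0,0,-0.9,0,0,0],[0,0,-1,0,0,0]]]'
python3 -m pendant '[[[0,0,-0.1,0,0,0],[0,0,-0.3,0,0,0],[0,0,-0.45,0,0,0],[0,0,-0.5,0,0,0],[0,0,-0.5,0,0,0],[0,0,-0.5,0,0,0],[0,0,-0.5,0,0,0],[0,0,-0.5,0,0,0]]]'
python3 plan.py 526 386 150 1.59
python3 - <<'E'
from meas import *
for c in("top","side"):
    im,P,H,ok=cloud(c);x,y,z=P.T;h,s,v=H.T
    yel=ok&(h>18)&(h<32)&(s>150)&(z>5)&(z<40)&(y>320)&(y<460)&(x>400)&(x<600)
    print(c,yel.sum(),[np.round(cv2.minAreaRect(P[yel,:2].astype(np.float32))[i],1) for i in range(3)])
    for n,m in(("near",yel&(y<365)),("far",yel&(y>405))):
        if m.sum()<20: continue
        f=np.polyfit(x[m],y[m],1);print(n,m.sum(),"x",np.percentile(x[m],[1,99]).round(1),"yc",np.polyval(f,489).round(1),"slope",f[0].round(4))
        # V profile: top height envelope vs x
        print([(int(b),round(np.percentile(z[m&(abs(x-b)<2.5)],90),0)) for b in range(492,562,5) if (m&(abs(x-b)<2.5)).sum()>2])
    m=ok&(z>50)&(z<66)&(y>300)&(y<460)&(x>425)&(x<480)&(s<80)
    if m.sum()>50:
        # fit circle in axis-normal plane with slope unknown: x = x0 + k*(y-385)
        from scipy.optimize import least_squares
        r=least_squares(lambda p:np.hypot((x[m]-p[0]-p[1]*(y[m]-385)),z[m]-p[2])-21,[452,0,40],loss="soft_l1");print("done x0,k,z",r.x.round(3),"y",np.percentile(y[m],[1,99]).round(1),m.sum())
E
```

```text
time_s: 25.7
tcp_pos: [534.8, 102.1, 128.3]
ee_rot: [3.141, -0.001, 1.433]
wrist_force: [-0.3, -0.2, -1.8]
width: 0.475
finger_force: 60.9
time_s: 26.37
tcp_pos: [534.4, 101.8, 175.3]
ee_rot: [-3.14, 0.001, 1.433]
wrist_force: [0.6, -0.3, -2.8]
width: 0.473
finger_force: 61.0
row [2.804, -0.474, 0.251, -0.0, 0.0, -0.05] tcp [534.4 101.8 175.3] [-3.140e+00  1.000e-03  1.433e+00] t 26.37 F [ 0.6 -0.3 -2.8] M [ 0.04 -0.02 -0.03] w 0.473 q7 -0.3
top 657 [array([488.8, 386.7]), array([138.8,  87.2]), np.float64(0.9)]
near 329 x [420.7 557.5] yc 347.9 slope 0.01
[(492, np.float64(35.0)), (497, np.float64(35.0)), (502, np.float64(34.0)), (507, np.float64(32.0)), (512, np.float64(27.0)), (517, np.float64(22.0)), (522, np.float64(17.0)), (527, np.float64(12.0)), (532, np.float64(16.0)), (537, np.float64(22.0)), (542, np.float64(28.0)), (547, np.float64(33.0)), (552, np.float64(35.0)), (557, np.float64(36.0))]
far 328 x [421.  555.8] yc 423.4 slope 0.0084
[(492, np.float64(36.0)), (497, np.float64(34.0)), (502, np.float64(35.0)), (507, np.float64(32.0)), (512, np.float64(25.0)), (517, np.float
[... 525 characters left out ...]
.0)), (517, np.float64(16.0)), (522, np.float64(15.0)), (527, np.float64(11.0)), (532, np.float64(17.0)), (537, np.float64(20.0)), (542, np.float64(26.0)), (547, np.float64(30.0)), (552, np.float64(33.0)), (557, np.float64(31.0))]
far 290 x [419.1 555.1] yc 419.4 slope 0.0152
[(492, np.float64(32.0)), (497, np.float64(34.0)), (502, np.float64(31.0)), (507, np.float64(23.0)), (512, np.float64(21.0)), (517, np.float64(16.0)), (522, np.float64(14.0)), (527, np.float64(16.0)), (532, np.float64(18.0)), (537, np.float64(22.0)), (542, np.float64(27.0)), (547, np.float64(33.0)), (552, np.float64(31.0)), (557, np.float64(29.0))]
done x0,k,z [ 4.52713e+02 -1.30000e-02  4.02630e+01] y [326.5 436.1] 357
```

```bash

python3 -m pendant '[[[0.3,-0.05,0,0,0,-0.01],[0.6,-0.1,0,0,0,-0.02],[0.9,-0.15,0,0,0,-0.04],[0.95,-0.16,0,0,0,-0.048],[0.95,-0.16,0,0,0,-0.048],[0.95,-0.16,0,0,0,-0.048],[0.95,-0.16,0,0,0,-0.048],[0.95,-0.16,0,0,0,-0.048]]]'
python3 plan.py 526.2 386 110 1.584
python3 - <<'E'
from meas import *
for c in("top","side"):
    im,P,H,ok=cloud(c);x,y,z=P.T
    m=ok&(y>368)&(y<402)&(z>-5)&(z<80)
    print(c,[(b,round(np.percentile(z[m&(abs(x-b)<2.5)],90))) for b in range(470,590,5) if (m&(abs(x-b)<2.5)).sum()>2])
E
```

```text
time_s: 27.13
tcp_pos: [532.2, 197.2, 176.1]
ee_rot: [-3.141, 0.0, 1.582]
wrist_force: [-0.2, -0.8, -2.3]
width: 0.473
finger_force: 61.0
row [1.889, -0.039, 0.66, -0.0, 0.0, -0.001] tcp [532.2 197.2 176.1] [-3.141  0.     1.582] t 27.13 F [-0.2 -0.8 -2.3] M [-0.   -0.01  0.02] w 0.473 q7 -0.34
top [(470, 54), (475, 44), (480, 2), (485, 2), (490, 3), (495, 2), (500, 3), (505, 2), (510, 2), (515, 3), (520, 2), (525, 2), (530, 3), (535, 2), (540, 3), (545, 2), (550, 11), (555, 11), (560, 2), (565, 2), (570, 2), (575, 2), (580, 2), (585, 2)]
side [(470, 54), (530, 2), (535, 2), (540, 2), (545, 2), (550, 10), (555, 11), (575, 1), (580, 1), (585, 2)]
```

```bash

python3 -m pendant '[[[0.3,-0.01,0,0,0,0],[0.6,-0.02,0,0,0,0],[0.9,-0.03,0,0,0,0],[0.95,-0.03,0,0,0,0],[0.95,-0.03,0,0,0,0],[0.95,-0.03,0,0,0,0],[0.95,-0.03,0,0,0,0],[0.95,-0.03,0,0,0,0]]]' >/dev/null
python3 -m pendant '[[[0.3,0,0,0,0,0],[0.6,0,0,0,0,0],[0.85,0,0,0,0,0],[0.94,0,0.1,0,0,0],[0.94,0,0.3,0,0,0],[0.94,0,0.5,0,0,0],[0.94,0,0.7,0,0,0],[0.94,0,0.9,0,0,0]]]'
python3 plan.py 526.2 386 24.8 1.584
```

```text
time_s: 28.57
tcp_pos: [527.0, 386.0, 85.3]
ee_rot: [3.141, 0.0, 1.582]
wrist_force: [0.5, -0.1, -2.8]
width: 0.468
finger_force: 61.1
row [-0.0, -0.009, 0.605, 0.0, 0.0, -0.0] tcp [527.  386.   85.3] [3.141 0.    1.582] t 28.57 F [ 0.5 -0.1 -2.8] M [0.02 0.   0.02] w 0.468 q7 -0.6
```

Down to about 5 mm above the seat, then gently on contact.

```bash

python3 -m pendant '[[[0,-0.01,0.1,0,0,0],[0,-0.01,0.2,0,0,0],[0,-0.01,0.3,0,0,0],[0,-0.01,0.4,0,0,0],[0,-0.01,0.47,0,0,0],[0,-0.01,0.52,0,0,0],[0,-0.01,0.55,0,0,0],[0,-0.01,0.55,0,0,0]]]'
python3 -m pendant '[[[0,0,0.01,0,0,0],[0,0,0.02,0,0,0],[0,0,0.03,0,0,0],[0,0,0.04,0,0,0],[0,0,0.05,0,0,0],[0,0,0.05,0,0,0],[0,0,0.05,0,0,0],[0,0,0.05,0,0,0]]]'
python3 plan.py 526.2 386 24.8 1.584
```

```text
time_s: 29.23
tcp_pos: [525.5, 387.1, 30.8]
ee_rot: [-3.141, 0.0, 1.584]
wrist_force: [-0.1, -0.4, -2.1]
width: 0.471
finger_force: 61.1
time_s: 29.9
tcp_pos: [525.7, 387.2, 26.2]
ee_rot: [3.142, -0.0, 1.584]
wrist_force: [0.9, 0.7, -2.0]
width: 0.472
finger_force: 61.1
row [-0.012, 0.005, 0.014, 0.0, -0.0, -0.0] tcp [525.7 387.2  26.2] [ 3.142 -0.     1.584] t 29.9 F [ 0.9  0.7 -2. ] M [-0.02  0.01 -0.01] w 0.472 q7 -0.59
```

```bash

python3 -m pendant '[[[0,0,0.01,0,0,0],[0,0,0.015,0,0,0],[0,0,0.02,0,0,0],[0,0,0.025,0,0,0],[0,0,0.025,0,0,0],[0,0,0.025,0,0,0],[0,0,0.025,0,0,0],[0,0,0.025,0,0,0]]]'
python3 plan.py 526.2 386 24.8 1.584
```

```text
time_s: 30.57
tcp_pos: [525.7, 387.2, 24.3]
ee_rot: [3.141, -0.0, 1.583]
wrist_force: [-3.6, -2.0, 8.5]
width: 0.473
finger_force: 62.5
row [-0.012, 0.005, -0.005, 0.0, -0.0, -0.0] tcp [525.7 387.2  24.3] [ 3.141 -0.     1.583] t 30.57 F [-3.6 -2.   8.5] M [-0.41  0.69 -0.11] w 0.473 q7 -0.59
```

Seated: upward force is 8.5 N. I open partly (clear of the done tube), rise and move away.

```bash

python3 -m pendant '[[[0,0,0,0,0,0],[0,0,0,0,0,0],[0,0,0,0,0,0],[0,0,0,0,0,0],[0,0,0,0,0,0],[0,0,-0.05,0,0,0],[0,0,-0.15,0,0,0],[0,0,-0.3,0,0,0]]]' -0.4
python3 -m pendant '[[[0,0,-0.2,0,0,0],[0,0,-0.5,0,0,0],[0,0,-0.8,0,0,0],[0,0,-1,0,0,0],[0,0,-1,0,0,0],[0,0,-1,0,0,0],[0,0,-1,0,0,0],[0,0,-1,0,0,0]]]'
python3 -m pendant '[[[0.3,0,-0.2,0,0,0],[0.6,0,-0.5,0,0,0],[0.9,0,-0.8,0,0,0],[1,0,-0.9,0,0,0],[1,0,-0.9,0,0,0],[1,0,-0.9,0,0,0],[1,0,-0.9,0,0,0],[1,0,-0.9,0,0,0]]]' >/dev/null
python3 -m pendant '[[[0.3,0,0,0,0,0],[0.6,0,0,0,0,0],[0.9,0,0,0,0,0],[1,0,0,0,0,0],[1,0,0,0,0,0],[1,0,0,0,0,0],[1,0,0,0,0,0],[1,0,0,0,0,0]]]'
python3 - <<'E'
from meas import *
from scipy.optimize import least_squares
for c in("side","top"):
    im,P,H,ok=cloud(c);x,y,z=P.T;s=H[:,1]
    if c=="side": cv2.imwrite("pics/e.png",cv2.resize(im["color"][130:330,200:440,::-1],None,fx=3,fy=3,interpolation=cv2.INTER_CUBIC))
    for n,a in(("done",452),("free",526)):
        m=ok&(z>50)&(z<66)&(y>300)&(y<460)&(abs(x-a)<26)&(s<80)
        if m.sum()>50:
            r=least_squares(lambda p:np.hypot((x[m]-p[0]-p[1]*(y[m]-385)),z[m]-p[2])-21,[a,0,40],loss="soft_l1");print(c,n,"x0,k,z",r.x.round(3),"y",np.percentile(y[m],[1,99]).round(1),m.sum())
    for q in("goggles","pliers","coupon"):
        for r in pinpoint(c,q)[:1]: print(q,at_z(im,r["uv"],0).round(1))
    q=P[:,:2]-[536.2,102.5];a=q@[.9905,-.1375];b=q@[.1375,.9905]
    m=ok&(abs(b)<90)&(a>60)&(a<150)&(z>100)&(z<235)&(s<60)
    if m.sum()>50: print("leaf",np.pi/2+np.arctan(np.polyfit(z[m],a[m],1)[0]))
E
```

```text
time_s: 31.23
tcp_pos: [525.2, 386.8, 53.8]
ee_rot: [-3.14, 0.001, 1.584]
wrist_force: [0.1, 0.6, 0.6]
width: 0.697
finger_force: 0.0
time_s: 31.9
tcp_pos: [525.2, 386.9, 153.0]
ee_rot: [-3.141, 0.001, 1.584]
wrist_force: [0.1, 0.0, -1.0]
width: 0.701
finger_force: 0.0
time_s: 33.23
tcp_pos: [523.8, 585.7, 243.9]
ee_rot: [3.141, 0.001, 1.582]
wrist_force: [0.0, -0.6, -0.2]
width: 0.699
finger_force: 0.0
side done x0,k,z [ 4.52592e+02 -1.10000e-02  4.02580e+01] y [326.2 437. ] 359
side free x0,k,z [ 5.26728e+02 -3.00000e-03  3.99230e+01] y [329.2 442.2] 331
goggles [722.3 309.7   0. ]
pliers [358.6 249.3   0. ]
coupon [755.  144.1   0. ]
leaf 1.8910901587507423
top done x0,k,z [ 4.52084e+02 -1.50000e-02  4.01270e+01] y [329.8 438.6] 1126
top free x0,k,z [ 5.26315e+02 -7.00000e-03  3.99640e+01] y [332.7 442.2] 1106
goggles [741.5 314.4   0. ]
pliers [364.4 247.4   0. ]
coupon [763.1 159.1   0. ]
leaf 1.8859186289931416
```

View pics/e.png

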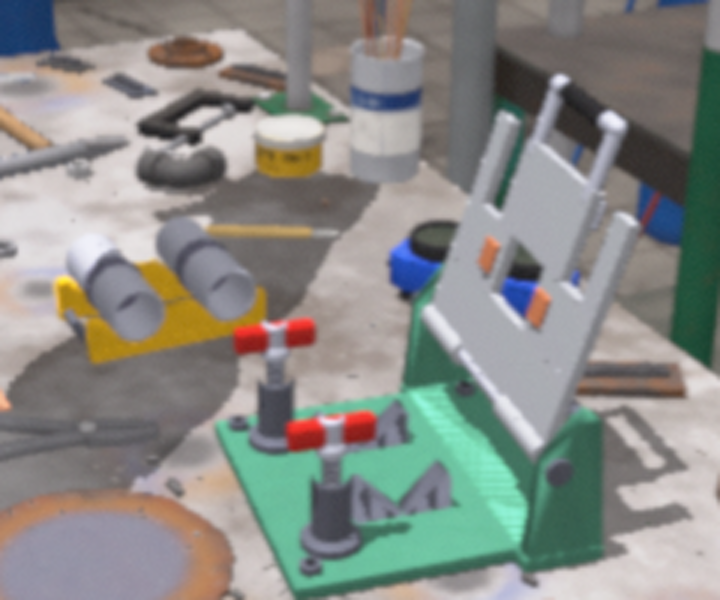

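The tube is seated at (205,270), parallel to the done tube at (115,285). It stands 74.2 mm from that tube, with its axis 40 mm high. The leaf rests on its stop and the bystanders have not moved.

```bash
python3 -c "
from workcell import job
print(job.sign_off())"
```

```text
the job is handed in; nothing more can be done
None
```

The job is handed in: both screws are undone, the leaf is folded back on its stop at about 1.89 rad, and the tube lies seated in the rack's free place with the goggles, pliers and coupon undisturbed; sign-off returned no verdict.

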